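# Jack up the clock's levelling cradle and hold it

### The job

Get this mantel clock's levelling cradle jacked up: fold the stand's stiff hinged flap up until it stands upright, leaving the lift tongue below it open, then set the small lever jack flat on the bench with its saddle centred under the lift pad of the tongue and let go of it. Give the jack's handle one full stroke down to seat the saddle, let it come all the way back up, then press it fully down again and finish while still holding it down, so that the jack alone carries the raised cradle; do not disturb the other things on the bench.

Things in the scene. Friction and masses are not known exactly. Their poses are not given: they have to be found in the camera images.
- stand: Wooden stand fixed to the bench, 300 mm long (x), 190 wide (y), carrying the hinged cradle with the mantel clock (top 332 mm high). Origin on the bench below the flap hinge, mid-width; -x points out of the front end along the tongue, z up. Base board (20 mm high) and two flap posts (14 mm square, y = +-77 mm, 110 high) begin at x = 0; for x < 0 only flap and tongue stick out.
- lift_pad (a point): Lift point: centre of the underside of a round steel pad, 24 mm in diameter, under the end of the aluminium tongue on the cradle's front; at stand x = -45 mm, underside 57 mm above the bench while the cradle is down. Tongue 44 mm wide, top at 70 mm, end 20 mm beyond the pad's centre; a round bolt head on its top, 5 mm high, marks the spot.
- cradle (a joint): Tilt of the cradle about its rear hinge (rad), 315 mm behind the pad: 0 lying on its rests, grows as the tongue is raised; a full stroke of the jack under the pad gives about 0.05 (pad 15 mm up). Cradle and clock weigh about 1.6 kg; lifting at the pad takes 5 to 10 N.
- flap (a joint): Angle of the flap (rad): 0 would be level, sticking out of the stand's front (-x); grows as it is folded up; 1.57 upright; stop at 1.95. Starts between 0.45 and 0.85, leaning out over the tongue. Stiff hinge: it stays where it is left; turning it takes about 2 N at its free edge. Plywood board, 80 mm from hinge to free edge, 136 mm wide, 5 mm thick.
- flap_hinge (a point): Middle of the flap's hinge line, 105 mm above the bench, above the stand's origin; the hinge line runs along the stand's y axis.
- flap_edge (a point): Middle of the flap's free edge, 80 mm from the hinge.
- jack: Loose dark steel lever jack, 0.6 to 1 kg. Base 170 mm long (x -95 to +75 mm), 70 wide, 10 thick; origin in the base's underside below the pump block, z up. Pump block 26 mm (x) by 30 (y), top 74 mm high: grip it from above, across y. Saddle at x = +50 mm, handle towards -x. In place, its +x points into the stand like the stand's +x, the +x end of the base under the tongue.
- saddle_top (a point): Centre of the top of the jack's round steel saddle, 34 mm in diameter; 50 mm above the jack's underside when the handle is up (7 mm below the pad), 72 mm with the handle fully down. It rises only when the handle is pressed, 44 mm per rad, and sinks with it.
- jack_handle (a joint): Handle (rad): 0 fully up, where its spring returns it, 0.5 fully down at the stop. Pivot at jack x = -22 mm, z = 52 mm; the pad at its end is 62 mm from the pivot, 24 degrees above level when up, 5 below when down. Pressing takes 2 to 4 N unloaded, 6 to 12 N when lifting the cradle; it springs back when let go.
- handle_pad (a point): Centre of the upper face of the rubber pad at the handle's end, 34 mm wide (jack y), 26 mm long; about 82 mm above the jack's underside when up, 52 mm when fully down.
- oil_pot: Bystander: small round steel oil pot with a knob, 38 mm in diameter, 34 mm high, beside the tongue. Origin under its centre.
- jar: Bystander: lidded glass jar, 60 mm in diameter, 64 mm high, on the other side of the tongue. Origin under its centre.
- parts_tray: Bystander: round blue divided parts tray, 136 mm in diameter, 16 mm high. Origin under its centre.
- screwdriver: Bystander: screwdriver lying on the bench near the robot, 140 mm long.
- calculator: Bystander: black calculator, 140 by 85 by 14 mm. Origin under its centre.
- tweezers: Bystander: dark steel tweezers lying on the bench, 120 mm long.
- alarm_clock: Bystander: square brass alarm clock, 90 mm high and wide, 40 mm deep, behind the stand's rear end. Origin under its centre.
Mind the look-alikes: they are no part of the job. Leave any brown or orange look-alike of the jack alone.

How it is judged:
On the way, in this order (a step that is already met when the one before it is completed fails the run):
1. the flap stands upright, the jack not yet in place (value of joint flap between 1.4 and 1.74 rad), for 0.2 s.
2. the jack stands flat with its saddle under the lift pad, handle up, let go (horizontal distance between saddle_top and lift_pad below 0.01 m and angle between jack's own z axis and vertical below 0.06 rad and height (world z) of jack below 0.005 m and value of joint jack_handle below 0.1 rad and contact force between the fingers and jack below 0.3 N and linear speed of jack below 0.02 m/s), for 0.3 s.
3. first full stroke: handle down, cradle raised by the jack (value of joint jack_handle above 0.44 rad and contact force between jack and stand above 2 N and value of joint cradle above 0.03 rad), for 0.1 s.
4. handle back up (value of joint jack_handle below 0.08 rad), for 0.1 s.
5. second full stroke: handle down, cradle raised by the jack (all of step 3), for 0.1 s.
At the end, for the whole second after the job is handed in: Flap upright within 0.17 rad; jack flat on the bench, saddle within 10 mm of the pad centre; fingers hold the handle at 0.44 rad or more with over 1 N; the jack carries the cradle (over 2 N), raised 0.03 rad or more; robot off stand, cradle and flap; all still (all of step 1 and all of step 5 and horizontal distance between saddle_top and lift_pad below 0.01 m and angle between jack's own z axis and vertical below 0.06 rad and height (world z) of jack below 0.005 m and contact force between the fingers and jack above 1 N and contact force between each of the arm, the fingers and stand below 0.5 N and velocity of joint jack_handle below 0.1 rad/s and linear speed of jack below 0.02 m/s); the arm keeps its last pose, push and grip.
It fails at once if a bystander is moved by more than 30 mm (distance of any of oil_pot, jar, parts_tray, screwdriver, calculator, tweezers, alarm_clock from where it was at the start of the episode above 0.03 m).
It fails at once if the jack is tipped over (angle between jack's own z axis and vertical above 0.6 rad).
It also fails if it takes over 72 s, if anything falls off the work surface, if the arm or the gripper's body presses on something with over 40 N, if the wrist force passes 120 N, or if a joint passes its speed limit or range.

### The arm

A 7-joint arm with a two-finger parallel gripper is mounted at the origin on the work surface. World frame = base frame: x ahead of the robot, y to its left, z up, the work surface at z = 0. Lengths are in m, angles in rad, forces in N, time in s.
With the tool pointing down it reaches from about 0.4 to 0.875 m from the base axis. Payload 6.5 kg.
Tool frame: the origin (TCP) lies at the very end of the fingers, on their centre line; the grasp point (between the pads) lies 19 mm behind it; z points along the fingers, y is the direction in which the jaws open and shut (so a half turn about z gives the same grasp; the last joint's range is limited). The gripper opens to 88 mm and grips with 3 to 60 N. Pads are 18 mm wide; open, the fingers measure 123 mm over their backs; the gripper's body (75 mm by 187 mm) begins 45 mm behind the grasp point.
Start: joints at [1.271, 0.536, -0.004, 1.538, 0.003, 1.067, -0.071], TCP at [0.151, -0.632, 0.239] pointing down, gripper open.
Joint ranges: [-2.7, 2.7], [-0.37, 2.16], [-1.27, 1.26], [0.24, 2.4], [-1.31, 4.45], [0.19, 1.91], [-2.76, 2.76]. Speed limits (rad/s): [2.39, 2.39, 3.14, 3.14, 3.14, 3.14, 3.14].

### API

Orientations are given as a unit quaternion [w, x, y, z].
In Python, from station import * gives the robot as it stands.
- The arm moves only by the tool carry_out, never from a script. Its argument "motion" is a list of rows, each a list of 3 entries, a list of its own where there are three numbers: the shift along the world's x, y, z in m, then the turn about the world's z in rad, then the finger opening in m, from 0 to 0.0881. A call has 1 to 12 rows; each row shifts and turns the commanded pose from where the row before left it; what a row does not reach is not made up. A row lasts 1/10 s, in which the tool goes at most 50 mm and 8.59 degrees, less where a joint would pass 70% of its speed; a pose out of reach is approached as far as the arm can. A call with a gripper value outside its range is refused whole. The fingers move at their own pace and stop on an object; "grip_force" is the grip in N (left out, the last holds). Time passes only in rows, so rows that do not move let the fingers close. It gives the time, the measured TCP pose, the force and the opening at its end, in the units of the state.
- sense(): the state, without advancing time (a new reading comes with each control period).
- snapshot(name): name is "side" or "top" or "wrist"; returns (picture, depth): 400x640x3 uint8, red, green, blue; 400x640 float32, m along the optical axis (not along the pixel's ray), 0 where there is no reading.
- camera_info(name): a dict with "K" (3x3 intrinsics, pixels), "R" (3x3) and "t" (3): a world point X has camera coordinates R X + t. Camera axes: x right, y down, z forward; pixel columns grow to the right and rows downward; lengths in m; the calibration is good to about 2 mm. The wrist camera is an equidistant fisheye: a pixel r from the principal point sees the ray r / f radians off the axis. A picture is of the moment at which its call begins: read the wrist's pose just before it. camera_info takes no time and is no camera call; for the wrist camera it gives the pose at the moment of the call.
- hand_in(): hands the job in, once; it reports no verdict.
Trained networks look in the newest picture that a camera, given by its name, has taken for a name from the list of things; names that differ only in an ending like _2 or _b are one class to them, and where a whole thing is asked for, a point or a joint stands for the part that bears it (a point fixed in the world has none). Each returns a list of dicts, best first, with "conf" (0 to 1); they miss things now and then, are a little off and sometimes report something else, mostly with a low value. They report only what shows in the picture. A call takes as long as a camera call. They do not tell look-alikes from the thing itself.
- regions_of(camera, target): "pixels" (400x640 bool, what is visible of it) and "pixel" ([column, row] in pixels, amid what is visible of it).
The state is a dict: "t": time; "joints": joint angles; "joint_vel": joint speeds; "joint_torque": joint torques, N m; "eef_pos": TCP position; "tool_rot": TCP orientation; "contact_force": force on the tool from outside, world axes, zero at the start; "ft_torque": the same for the moment, N m; "finger_gap": finger opening in m.
Only numpy, scipy, OpenCV 4.12 (cv2) and the standard library are available. Lean on these libraries where they do the work, as an engineer would, in place of code of your own. Each camera call takes 0.05 s, during which the arm holds its last target. There are 200 camera calls.

## Working session

There is one attempt and no reset: what is moved stays moved. The work goes in short steps, Python scripts to look and compute and a tool call to move; the robot and the scene stay as the last step left them, time stands still between calls to the robot, and variables do not carry over. Pictures are saved under pics/ and viewed, about 8 in all and at most 12, crops included, and the job is handed in when it is done.

Besides the shell and the picture viewer there is one more tool, called after ">>>" in YAML: its name, and indented under it one key for each argument. carry_out: Moves the arm, as the interface text tells. Its arguments: {"type":"object","properties":{"motion":{"type":"array","items":{"type":"array"}},"grip_force":{"type":"number"}},"required":["motion"]}

```bash
mkdir -p pics; ls
cat > h.py <<'E'
from station import *
import numpy as np, cv2
def save(n,name,crop=None,scale=1):
    p,d=snapshot(name); im=p[:,:,::-1]
    if crop: a,b,c,e=crop; im=im[b:e,a:c]
    if scale!=1: im=cv2.resize(im,None,fx=scale,fy=scale,interpolation=cv2.INTER_CUBIC)
    cv2.imwrite(f'pics/{n}.png',im); np.savez(f'pics/{n}.npz',p=p,d=d); return p,d
def world(name,u,v,z,ci=None):
    c=ci or camera_info(name);K=np.array(c['K']);R=np.array(c['R']);t=np.array(c['t'])
    x=np.linalg.inv(K)@np.array([u,v,1.])
    if name=='wrist':
        q=x[:2];th=np.hypot(*q);x=np.r_[q/max(th,1e-9)*np.sin(th),np.cos(th)]; x=x/x[2]
    return R.T@(x*z-t)
def plane(name,u,v,h,ci=None):
    a=world(name,u,v,0.0001,ci);b=world(name,u,v,1,ci);return a+(b-a)*(h-a[2])/(b[2]-a[2])
E
python3 - <<'E'
from h import *
print(sense())
t=save('top0','top')[0];d=np.load('pics/top0.npz')['d']
for n in ['stand','jack','flap','lift_pad','flap_edge','handle_pad','saddle_top','oil_pot','jar','parts_tray','screwdriver','calculator','tweezers','alarm_clock']:
    for r in regions_of('top',n)[:3]:
        u,v=map(int,r['pixel']);print(n,round(r['conf'],2),(u,v),r['pixels'].sum(),np.round(world('top',u,v,d[v,u]),3))
save('side0','side')
im=np.vstack([cv2.imread('pics/top0.png')]);
E
```

```text
pics
{'t': 0.0, 'joints': array([ 1.27080626,  0.53714621, -0.00440641,  1.53883031,  0.00255745,
        1.0673198 , -0.07117142]), 'joint_vel': array([ 0.00045586, -0.00080965, -0.00080389,  0.00223987, -0.00035857,
       -0.00095893, -0.00141497]), 'joint_torque': array([-1.52123753e-04, -5.70983827e+01,  9.90985930e-01, -2.51607496e+01,
       -5.61772368e-02,  1.78259681e-02,  1.41035384e-04]), 'eef_pos': array([ 0.15042036, -0.63173717,  0.237869  ]), 'tool_rot': array([-8.35584988e-04,  9.93172151e-01,  1.16654863e-01, -1.50548607e-04]), 'contact_force': array([ 0.73035119, -0.32041199, -0.83506674]), 'ft_torque': array([-0.00900643,  0.04801485,  0.02967708]), 'finger_gap': 0.08803155959550452}
stand 0.56 (382, 190) 7090 [ 0.483 -0.153  0.308]
jack 0.71 (195, 263) 1260 [0.293 0.38  0.043]
jack 0.61 (398, 274) 1225 [ 0.262 -0.238  0.058]
jack 0.55 (249, 186) 1216 [0.526 0.214 0.08 ]
flap 0.63 (332, 178) 1090 [ 0.543 -0.037  0.133]
lift_pad 0.64 (391, 188) 4362 [ 0.486 -0.172  0.321]
flap_edge 0.58 (333, 181) 1123 [ 0.534 -0.04   0.131]
handle_pad 0.67 (227, 179) 201 [0.548 0.281 0.078]
handle_pad 0.64 (383, 279) 162 [ 0.25  -0.189  0.084]
handle_pad 0.55 (141, 200) 1247 [0.49  0.568 0.014]
saddle_top 0.56 (264, 190) 80 [0.519 0.172 0.045]
saddle_top 0.47 (177, 247) 62 [0.342 0.433 0.054]
oil_pot 0.7 (320, 227) 82 [ 0.405 -0.003  0.03 ]
oil_pot 0.37 (333, 178) 1107 [ 0.542 -0.039  0.136]
jar 0.66 (335, 137) 287 [ 0.685 -0.049  0.062]
parts_tray 0.64 (238, 129) 1413 [0.723 0.264 0.017]
screwdriver 0.54 (264, 246) 169 [0.345 0.008 1.272]
calculator 0.72 (143, 204) 1238 [0.477 0.56  0.016]
calculator 0.41 (228, 183) 165 [0.535 0.277 0.081]
alarm_clock 0.9 (504, 214) 597 [ 0.442 -0.551  0.093]
```

Run:
```python
import cv2
im=cv2.imread('pics/top0.png')[90:330,90:540]
cv2.imwrite('pics/a.png',cv2.resize(im,(800,427),interpolation=3))
```

```text
(no output)
```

View pics/a.png

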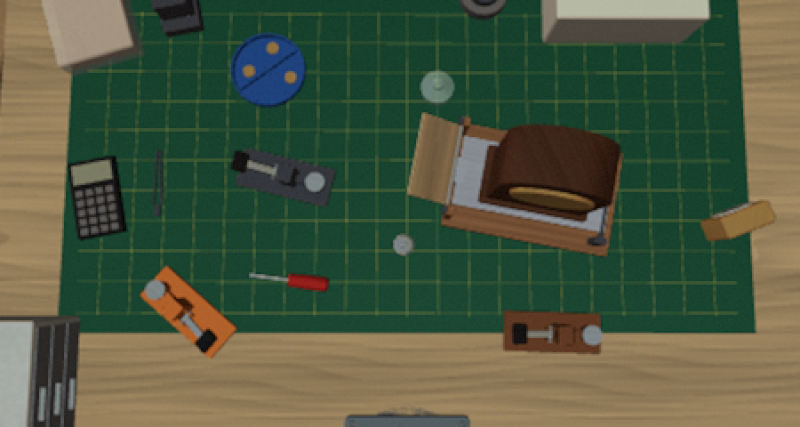

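View pics/side0.png

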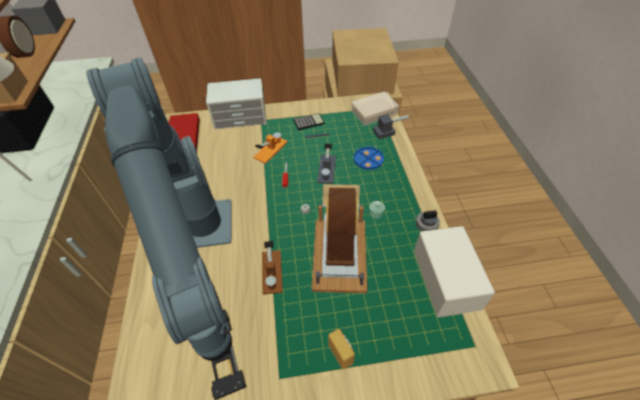

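Jack candidates in the top image are orange (195,263), brown (398,274) and dark steel (249,186). The dark one fits the description, with its handle at the left and its saddle facing the stand. The flap is at (332,178), the oil pot at (320,227) and the jar at (335,137).

```bash
python3 - <<'E'
from h import *
z=np.load('pics/top0.npz');p,d=z['p'],z['d']
ci=camera_info('top');K=np.array(ci['K']);R=np.array(ci['R']);t=np.array(ci['t']);print(K[0,0],-R.T@t)
vv,uu=np.mgrid[:400,:640]
X=(np.stack([(uu-K[0,2])/K[0,0],(vv-K[1,2])/K[1,1],np.ones_like(uu)],-1)*d[...,None]-t)@R
np.save('pics/X.npy',X)
snapshot('top')
m=regions_of('top','flap')[0]['pixels']; P=X[cv2.erode(m.astype(np.uint8),np.ones((3,3)))>0]
for _ in range(3):
    c=P.mean(0);n=np.linalg.svd(P-c)[2][2];n*=np.sign(n[2]);r=(P-c)@n;P=P[abs(r)<.006]
print('flap',c,n,'angle',np.arctan2(np.hypot(*n[:2]),n[2]),'stand x yaw',np.arctan2(n[1],n[0]),r.std())
# stand base: pixels near z 20mm in brown neighborhood
m=regions_of('top','jack')
for q in m:
    print(q['pixel'],q['conf'])
    P=X[q['pixels']]; 
    b=P[(P[:,2]<.03)]; rect=cv2.minAreaRect((b[:,:2]*1000).astype(np.float32));print(rect,len(b))
# stand board+cradle outline
s=regions_of('top','stand')[0]['pixels'];P=X[s];b=P[(P[:,2]>.01)&(P[:,2]<.04)];print(cv2.minAreaRect((b[:,:2]*1000).astype(np.float32)),len(b))
E
python3 - <<'E'
import cv2
im=cv2.imread('pics/top0.png')
a=cv2.resize(im[155:220,210:300],None,fx=8,fy=8,interpolation=3);cv2.imwrite('pics/b.png',a)
E
```

```text
396.67341119182885 [0.34526524 0.00772984 1.27227855]
flap [ 0.54132972 -0.04267758  0.13155964] [-0.11425853 -0.64582423  0.75488811] angle 0.7153128311283592 stand x yaw -1.745903298853725 0.0015776169180907033
[248.9, 185.5] 0.86
((530.1569213867188, 226.44732666015625), (179.3032684326172, 73.52995300292969), 75.48217010498047) 819
[192.1, 265.2] 0.71
((287.8702697753906, 392.305419921875), (176.36009216308594, 77.35707092285156), 48.51153564453125) 820
[402.0, 277.8] 0.66
((253.89407348632812, -255.08477783203125), (173.6614227294922, 69.7120132446289), 88.21318817138672) 818
((506.0714416503906, -223.93960571289062), (296.23309326171875, 189.53521728515625), 78.86680603027344) 1376
```

View pics/b.png

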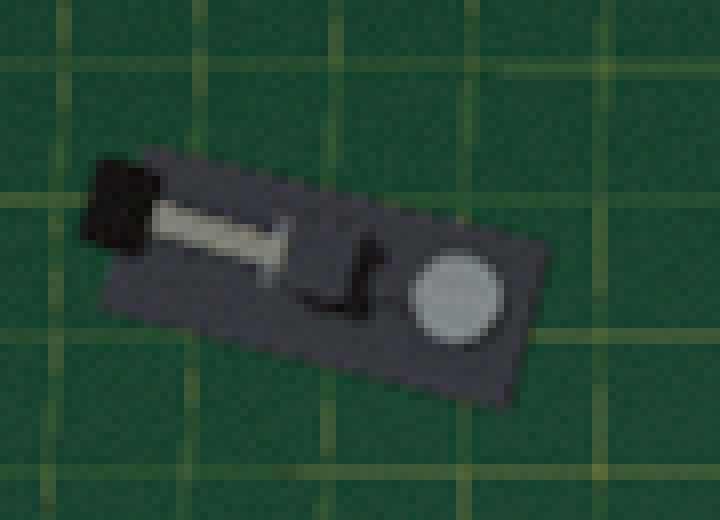

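The enlarged crop confirms it: dark steel jack, saddle at right, black handle pad at left. I'll rise, swing over the clock and come down in front of the flap.

>>> carry_out:
  motion:
    - [[0, 0, 0.045], 0, 0]
    - [[0, 0, 0.045], 0, 0]
    - [[0, 0, 0.045], 0, 0]
    - [[0, 0, 0.045], 0, 0]
    - [[0, 0, 0.045], 0, 0]
    - [[0.022, 0.036, 0], 0.06, 0]
    - [[0.022, 0.036, 0], 0.06, 0]
    - [[0.022, 0.036, 0], 0.06, 0]
    - [[0.022, 0.036, 0], 0.06, 0]
    - [[0.022, 0.036, 0], 0.06, 0]
    - [[0.022, 0.036, 0], 0.06, 0]
    - [[0.022, 0.036, 0], 0.06, 0]
  grip_force: 20

```text
t: 2.2
eef_pos: [0.3052, -0.3787, 0.4639]
tool_rot: [0.0, 0.947, 0.322, 0.0]
contact_force: [0.5, -0.7, 0.1]
finger_gap: 0.0006
```

>>> carry_out:
  motion:
    - [[0.022, 0.036, 0], 0.06, 0]
    - [[0.022, 0.036, 0], 0.06, 0]
    - [[0.022, 0.036, 0], 0.06, 0]
    - [[0.022, 0.036, 0], 0.06, 0]
    - [[0.022, 0.036, 0], 0.06, 0]
    - [[0.022, 0.036, 0], 0.06, 0]
    - [[0.022, 0.036, 0], 0.07, 0]
    - [[0.022, 0.036, 0], 0.07, 0]
    - [[0.022, 0.036, 0], 0.07, 0]
    - [[0.022, 0.036, 0], 0.07, 0]
    - [[0.022, 0.036, 0], 0.07, 0]
    - [[0, 0.04, 0], 0.04, 0]

```text
t: 3.4
eef_pos: [0.5483, 0.0563, 0.4629]
tool_rot: [-0.0, 0.763, 0.646, 0.0]
contact_force: [0.9, 0.9, 0.1]
finger_gap: 0.0005
```

Run:
```python
from h import *
s=sense();print(s['t'],s['eef_pos'],s['tool_rot'],s['joints'],s['finger_gap'])
save('w1','wrist',None,1.2)
c=camera_info('wrist');print(c)
X=np.load('pics/X.npy');o=np.array([.535,-.075,0]);a=-1.757
ex=np.array([np.cos(a),np.sin(a)]);ey=np.array([-ex[1],ex[0]])
P=X.reshape(-1,3);q=np.c_[(P[:,:2]-o[:2])@ex,(P[:,:2]-o[:2])@ey,P[:,2]]
k=(q[:,2]>.2)&(q[:,2]<.4)&(abs(q[:,0])<.3)&(abs(q[:,1])<.15);print(q[k].min(0),q[k].max(0))
```

```text
3.4 [0.54825757 0.05634645 0.46289292] [-3.99326399e-04  7.63389878e-01  6.45937869e-01  6.72820565e-05] [ 0.34345965  0.27774462 -0.67924446  1.4416705   0.17298971  1.4831245
 -0.49839087] 0.0004912585078231993
{'K': array([[309.70691629,   0.        , 321.04781752],
       [  0.        , 309.70691629, 200.9386573 ],
       [  0.        ,   0.        ,   1.        ]]), 'R': array([[ 0.98809191, -0.15385563, -0.00168111],
       [-0.14604652, -0.94126676,  0.30444589],
       [-0.04842309, -0.300575  , -0.95252815]]), 't': array([-0.52895897,  0.03111292,  0.65089074])}
[ 0.06179371 -0.04891717  0.20006751] [0.22538034 0.04298562 0.33798028]
```

View pics/w1.png

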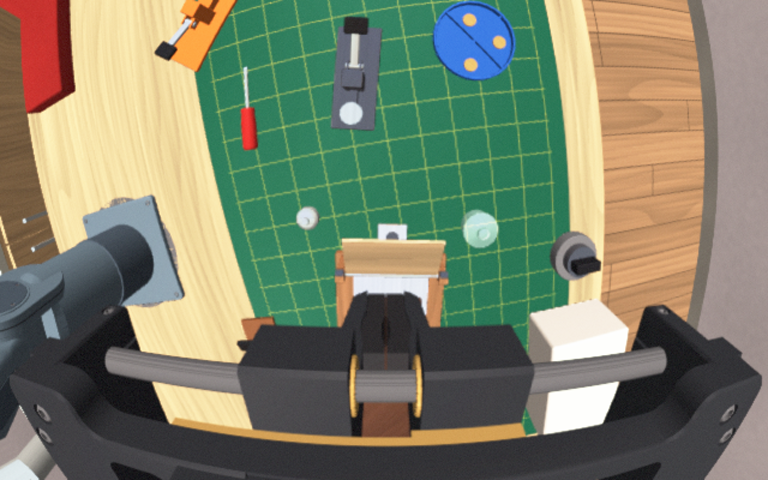

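The wrist view shows the flap at (393,257), the tongue end with its bolt head at (391,237), and the dark jack at (353,80). I'll refine from these.

Run:
```python
from h import *
d=np.load('pics/w1.npz')['d'];c=camera_info('wrist');R=np.array(c['R']);t=np.array(c['t']);print('cam',-R.T@t)
for n,u,v,h in [('bolt',391,237.5,.075),('tongue end L',378,224,.07),('tongue R',406,225,.07),('saddle',351,113,.05),('block',353,79,.074),('hpad',356,25,.082),('flapedgeL',343,240,.158),('flapedgeR',446,241,.158),('postL',340,273,.11),('postR',444,275,.11),('pot',308,217,.034),('jar',481,230,.064)]:
    u/=1.2;v/=1.2;print(n,np.round(plane('wrist',u,v,h),4),np.round(world('wrist',u,v,d[int(v),int(u)]),4))
```

```text
cam [0.55872215 0.14354373 0.60963031]
bolt [ 0.541  -0.0208  0.075 ] [ 0.5409 -0.021   0.0743]
tongue end L [0.5247 0.0016 0.07  ] [ 0.5204 -0.0163  0.0018]
tongue R [ 0.5661 -0.0063  0.07  ] [ 0.5661 -0.0078  0.0648]
saddle [0.5108 0.1716 0.05  ] [0.5109 0.1715 0.0513]
block [0.5235 0.2188 0.074 ] [0.5236 0.2186 0.0755]
hpad [0.5403 0.2961 0.082 ] [0.5404 0.2951 0.0856]
flapedgeL [0.4825 0.0108 0.158 ] [0.4813 0.0086 0.1505]
flapedgeR [ 0.613  -0.0108  0.158 ] [ 0.6319 -0.0643  0.0013]
postL [ 0.4604 -0.0523  0.11  ] [ 0.4603 -0.0525  0.1096]
postR [ 0.6106 -0.079   0.11  ] [ 0.6105 -0.0787  0.1107]
pot [0.4122 0.0216 0.034 ] [0.4098 0.0196 0.0245]
jar [ 0.6815 -0.0335  0.064 ] [ 0.6821 -0.0345  0.061 ]
```

>>> carry_out:
  motion:
    - [[0, -0.008, -0.045], -0.01, 0]
    - [[0, -0.008, -0.045], 0, 0]
    - [[0, 0, -0.045], 0, 0]
    - [[0, 0, -0.045], 0, 0]
    - [[0, 0, -0.045], 0, 0]
    - [[0, 0, -0.045], 0, 0]
    - [[0, 0, -0.03], 0, 0]
    - [[0, 0, -0.018], 0, 0]
    - [[0, 0, 0], 0, 0]

```text
t: 4.35
eef_pos: [0.5447, 0.0391, 0.1434]
tool_rot: [-0.001, 0.767, 0.642, -0.002]
contact_force: [0.4, 0.1, 1.1]
finger_gap: 0.0003
```

>>> carry_out:
  motion:
    - [[-0.002, -0.01, 0], 0, 0]
    - [[-0.002, -0.01, 0], 0, 0]
    - [[-0.002, -0.01, 0], 0, 0]
    - [[-0.002, -0.01, 0], 0, 0]
    - [[-0.002, -0.01, 0], 0, 0]
    - [[-0.002, -0.01, 0], 0, 0]
    - [[-0.001, -0.007, 0], 0, 0]
    - [[0, 0, 0], 0, 0]

```text
t: 5.15
eef_pos: [0.5395, -0.0139, 0.1515]
tool_rot: [-0.001, 0.763, 0.646, 0.011]
contact_force: [2.4, 9.6, 6.8]
finger_gap: 0.0003
```

Run:
```python
from h import *
s=sense();print(s['t'],s['eef_pos'],s['tool_rot'],s['contact_force'])
p,d=save('t2','top')
save('w2','wrist',None,1.2)
ci=camera_info('top');K=np.array(ci['K']);R=np.array(ci['R']);t=np.array(ci['t'])
for r in regions_of('wrist','flap')[:2]: print('w',r['conf'],r['pixel'],r['pixels'].sum())
for r in regions_of('top','flap')[:1]:
    v,u=np.where(r['pixels']);D=d[v,u]
    P=np.array([world('top',a,b,z) for a,b,z in zip(u,v,D)]);P=P[P[:,2]>.1]
    print(r['conf'],len(P),P.min(0),P.max(0))
    c=P.mean(0);n=np.linalg.svd(P-c)[2][2];print(c,n)
```

```text
5.15 [ 0.53948485 -0.01389159  0.15154377] [-0.00083346  0.76331493  0.64593718  0.01071364] [2.41205746 9.57624669 6.82064145]
w 0.74 [453.5, 293.0] 206Traceback (most recent call last):
  File "<stdin>", line 10, in <module>
    return umr_minimum(a, axis, None, out, keepdims, initial, where)
ValueError: zero-size array to reduction operation minimum which has no identity
```

View pics/w2.png

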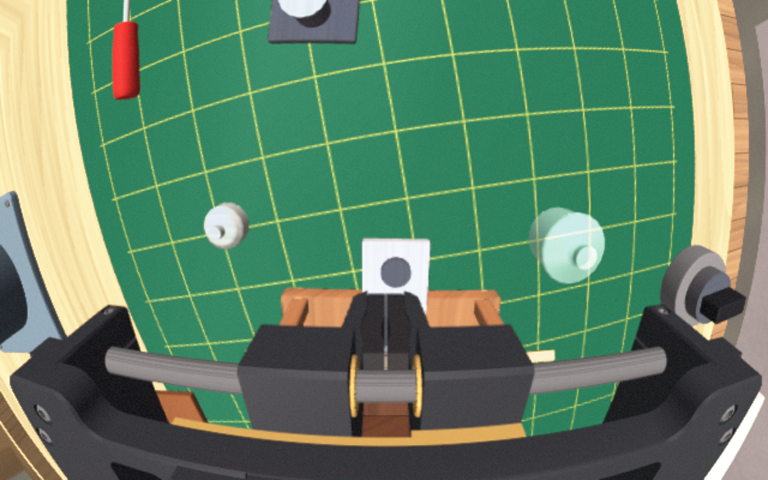

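The tongue and bolt head (395,271) are now clear. I'll keep pushing, but first locate the bolt.

Run:
```python
from h import *
d=np.load('pics/w2.npz')['d']
for n,u,v,h in [('bolt',395.5,271,.075),('endL',362.5,239,.07),('endR',429.5,239.5,.07),('boardL',281,289,.02),('boardR',499,291,.02),('jackcorner R',358,42,.01),('jackcornerL',269,42,.01),('flapcornerR',554,351,.17)]:
    u/=1.2;v/=1.2;print(n,np.round(plane('wrist',u,v,h),4),np.round(world('wrist',u,v,d[int(v),int(u)]),4))
```

```text
bolt [ 0.5399 -0.0382  0.075 ] [ 0.5398 -0.0393  0.0723]
endL [ 0.5228 -0.0151  0.07  ] [ 0.5219 -0.0175  0.062 ]
endR [ 0.5645 -0.0229  0.07  ] [ 0.5696 -0.0471 -0.0022]
boardL [ 0.4412 -0.0609  0.02  ] [ 0.4328 -0.0698 -0.0015]
boardR [ 0.6204 -0.0952  0.02  ] [ 0.6265 -0.1076 -0.003 ]
jackcorner R [0.5408 0.119  0.01  ] [ 0.5405  0.1223 -0.0042]
jackcornerL [0.4738 0.1358 0.01  ] [ 0.47    0.14   -0.0043]
flapcornerR [ 0.6053 -0.0492  0.17  ] [ 0.6849 -0.1919 -0.0031]
```

>>> carry_out:
  motion:
    - [[-0.002, -0.01, -0.002], 0, 0]
    - [[-0.002, -0.01, -0.002], 0, 0]
    - [[0, 0, 0], 0, 0]
    - [[0, 0, 0], 0, 0]

```text
t: 5.75
eef_pos: [0.5288, -0.0489, 0.1412]
tool_rot: [-0.0, 0.768, 0.641, -0.001]
contact_force: [-0.2, 0.4, -0.3]
finger_gap: 0.0004
```

>>> carry_out:
  motion:
    - [[0.004, 0.02, 0], 0, 0]
    - [[0.006, 0.035, 0], 0, 0.0]
    - [[0.007, 0.04, 0.02], 0, 0]
    - [[0.0, 0.04, 0.04], 0, 0]
    - [[0, 0.02, 0.04], 0, 0]
    - [[0, 0, 0], 0, 0]
    - [[0, 0, 0], 0, 0]

```text
t: 6.45
eef_pos: [0.5467, 0.103, 0.2374]
tool_rot: [0.001, 0.767, 0.642, 0.0]
contact_force: [0.5, -0.4, -1.4]
finger_gap: 0.0008
```

Run:
```python
from h import *
s=sense();print(s['t'],s['eef_pos'],s['tool_rot'],s['joints'])
p,d=save('w3','wrist',None,1.2)
im=cv2.imread('pics/w3.png')
p,d=save('s3','side');q=regions_of('side','flap')
print([(r['conf'],r['pixel']) for r in q])
u,v=(int(i) for i in q[0]['pixel']) if q else (343,210)
c=cv2.resize(p[max(v-60,0):v+60,u-70:u+70,::-1],None,fx=5,fy=5,interpolation=3);cv2.imwrite('pics/s3c.png',c)
```

```text
6.45 [0.54671202 0.1030198  0.23744874] [6.29757198e-04 7.66607552e-01 6.42115601e-01 1.43302965e-04] [ 0.21768301  0.45308794 -0.63519155  1.76393893  0.30999611  1.02533847
 -0.70836959]
[(0.62, [324.2, 195.5])]
```

View pics/w3.png

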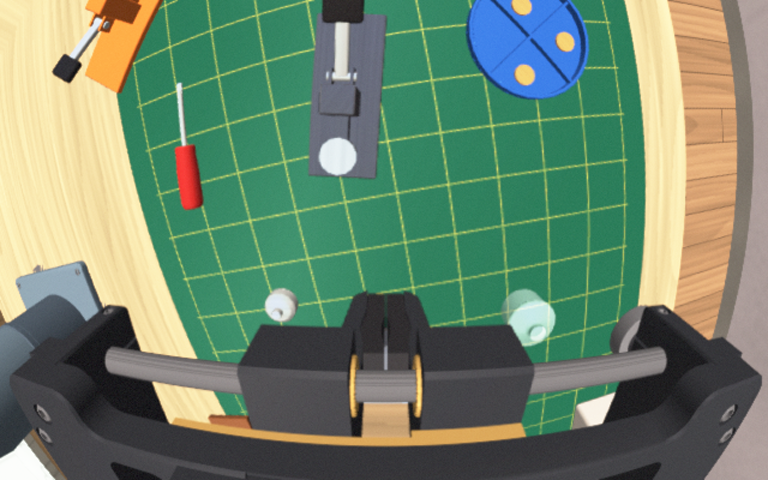

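View pics/s3c.png

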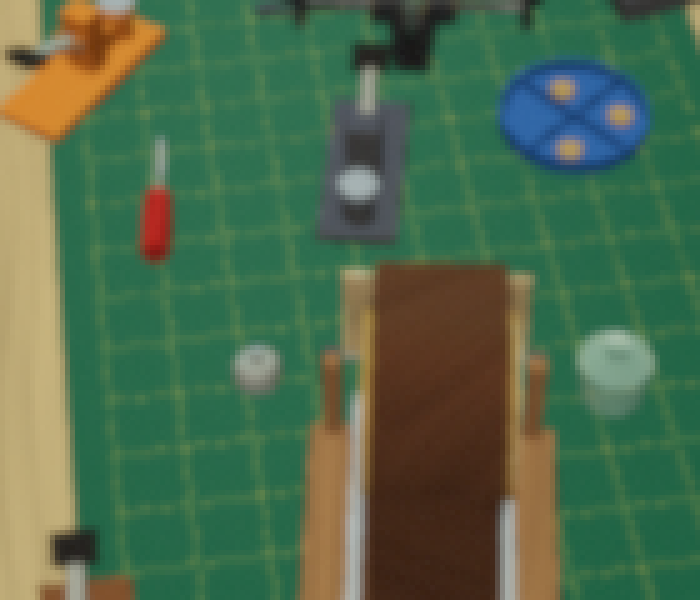

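Run:
```python
from h import *
d=np.load('pics/s3.npz')['d']
c=camera_info('side');K=np.array(c['K']);R=np.array(c['R']);t=np.array(c['t']);print('cam',-R.T@t)
o=np.array([.534,-.070]);a=-1.745;ex=np.array([np.cos(a),np.sin(a)]);ey=np.array([-ex[1],ex[0]])
snapshot('side');m=regions_of('side','flap')[0]['pixels']
v,u=np.where(m);P=np.array([world('side',x,y,d[y,x]) for x,y in zip(u,v)])
q=np.c_[(P[:,:2]-o)@ex,(P[:,:2]-o)@ey,P[:,2]]
for i in np.argsort(v)[::max(1,len(v)//25)]: print(u[i],v[i],np.round(q[i],3))
for th in [1.2,1.4,1.57,1.74]:
  for y in (-.068,.068):
    g=[o+ex*x+ey*y for x in (0,-.08*np.cos(th))]
    W=[np.r_[g[0],.105],np.r_[g[1],.105+.08*np.sin(th)]]
    print(th,y,[np.round((K@(R@w+t))[:2]/(R@w+t)[2],1) for w in W])
```

```text
cam [ 0.3468448  -0.95178292  1.21854508]
323 189 [-0.006 -0.062  0.186]
328 189 [-0.008 -0.044  0.184]
327 190 [-0.004 -0.048  0.183]
322 191 [-0.158 -0.072  0.   ]
327 191 [-0.004 -0.048  0.178]
359 191 [-0.002  0.068  0.182]
325 192 [-0.002 -0.055  0.174]
356 192 [-0.001  0.057  0.177]
322 193 [-0.144 -0.071  0.003]
327 193 [-0.001 -0.048  0.169]
358 193 [-0.002  0.065  0.171]
324 194 [-0.003 -0.059  0.162]
329 194 [ 0.142 -0.039  0.331]
323 195 [-0.003 -0.062  0.156]
328 195 [-0.001 -0.044  0.158]
323 196 [ 0.001 -0.062  0.155]
328 196 [ 0.103 -0.043  0.276]
323 197 [ 0.002 -0.062  0.15 ]
358 197 [0.004 0.066 0.156]
325 198 [ 0.002 -0.055  0.145]
322 199 [-0.112 -0.071  0.003]
327 199 [ 0.131 -0.045  0.294]
324 200 [ 0.002 -0.059  0.134]
359 200 [0.002 0.071 0.136]
326 201 [ 0.001 -0.051  0.127]
324 202 [ 0.002 -0.059  0.122]
323 203 [-0.002 -0.063  0.11 ]
322 204 [-0.086 -0.07   0.001]
327 204 [ 0.157 -0.045  0.301]
323 206 [ 0.008 -0.063  0.106]
1.2 -0.068 [array([321.6, 204.4]), array([321.6, 185.4])]
1.2 0.068 [array([357.8, 204.8]), array([358.7, 185.9])]
1.4 -0.068 [array([321.6, 204.4]), array([321.5, 187.8])]
1.4 0.068 [array([357.8, 204.8]), array([359. , 188.2])]
1.57 -0.068 [array([321.6, 204.4]), array([321.4, 190.4])]
1.57 0.068 [array([357.8, 204.8]), array([359.1, 190.8])]
1.74 -0.068 [array([321.6, 204.4]), array([321.3, 193.5])]
1.74 0.068 [array([357.8, 204.8]), array([359.3, 193.9])]
```

Run:
```python
from h import *
d=np.load('pics/s3.npz')['d']
o=np.array([.534,-.070]);a=-1.745;ex=np.array([np.cos(a),np.sin(a)]);ey=np.array([-ex[1],ex[0]])
snapshot('side');m=regions_of('side','flap')[0]['pixels']
v,u=np.where(m);P=np.array([world('side',x,y,d[y,x]) for x,y in zip(u,v)])
q=np.c_[(P[:,:2]-o)@ex,(P[:,:2]-o)@ey,P[:,2]];k=(abs(q[:,0])<.015)&(q[:,2]>.115)&(abs(q[:,1])<.066)
f=np.polyfit(q[k,2],q[k,0],1);print('flap angle',1.5708+np.arctan(f[0]),'x at hinge',np.polyval(f,.105),k.sum())
d=np.load('pics/w3.npz')['d']
for n,U,V,h in [('saddle',338,156,.05),('blockTL',320,85,.074),('blockTR',360,86,.074),('blockBL',318,114,.074),('blockBR',357,115,.074),('cornL',309,174,.01),('cornR',376,178,.01),('bkR',386,14,.01),('hpadmid',342,10,.08)]:
    U/=1.2;V/=1.2;print(n,np.round(plane('wrist',U,V,h),4),np.round(world('wrist',U,V,d[int(V),int(U)]),4))
```

```text
flap angle 1.4391948683832017 x at hinge 0.006351110789776706 93
saddle [0.5139 0.1608 0.05  ] [0.5136 0.1607 0.0483]
blockTL [0.514  0.2238 0.074 ] [0.5043 0.2326 0.0105]
blockTR [0.546 0.216 0.074] [0.5428 0.2234 0.0093]
blockBL [0.5078 0.2002 0.074 ] [0.4964 0.2043 0.0083]
blockBR [0.5392 0.1927 0.074 ] [0.537  0.1939 0.0429]
cornL [0.4752 0.1463 0.01  ] [0.4749 0.1462 0.0088]
cornR [0.5415 0.1292 0.01  ] [ 0.541   0.1276 -0.0011]
bkR [0.5812 0.2926 0.01  ] [ 0.5818  0.2958 -0.0006]
hpadmid [0.5435 0.2822 0.08  ] [0.5435 0.2822 0.0802]
```

The flap measures about 1.44–1.5 rad, which is too close to the 1.4 limit. I'll nudge it about 9 mm further, then retract.

>>> carry_out:
  motion:
    - [[0, -0.02, -0.04], 0, 0]
    - [[0, -0.04, -0.04], 0, 0]
    - [[-0.007, -0.04, -0.02], 0, 0]
    - [[-0.006, -0.035, 0], 0, 0]
    - [[-0.004, -0.018, 0], 0, 0]
    - [[0, -0.003, 0], 0, 0]
    - [[-0.001, -0.004, 0], 0, 0]
    - [[-0.001, -0.004, 0], 0, 0]
    - [[0, 0, 0], 0, 0]

```text
t: 7.7
eef_pos: [0.528, -0.0554, 0.142]
tool_rot: [0.0, 0.766, 0.642, 0.0]
contact_force: [0.9, 1.0, 0.8]
finger_gap: 0.0005
```

>>> carry_out:
  motion:
    - [[0, 0, 0], 0, 0]
    - [[0, 0, 0], 0, 0]

```text
t: 7.9
eef_pos: [0.5279, -0.0555, 0.1419]
tool_rot: [0.0, 0.766, 0.642, 0.0]
contact_force: [0.3, 1.1, 0.7]
finger_gap: 0.0003
```

>>> carry_out:
  motion:
    - [[0, -0.002, 0], 0, 0]
    - [[0, 0, 0], 0, 0]
    - [[0.004, 0.02, 0], 0, 0.02]
    - [[0.006, 0.04, 0], 0, 0.04]
    - [[0.005, 0.045, 0.0], -0.02, 0.07]
    - [[-0.003, 0.045, 0], -0.02, 0.07]
    - [[-0.004, 0.045, 0.01], -0.02, 0.07]
    - [[-0.004, 0.045, 0.01], -0.01, 0.07]
    - [[-0.003, 0.032, 0.01], 0, 0.07]
    - [[0, 0, 0], 0, 0.07]
    - [[0, 0, 0], 0, 0.07]
    - [[0, 0, 0], 0, 0.07]

```text
t: 9.1
eef_pos: [0.5288, 0.2116, 0.1711]
tool_rot: [0.0, 0.789, 0.614, -0.001]
contact_force: [-0.4, -1.3, 0.3]
finger_gap: 0.0698
```

Run:
```python
from h import *
s=sense();print(s['t'],s['eef_pos'],s['tool_rot'],s['finger_gap'])
save('w4','wrist',None,1.2)
p,d=save('s4','side')
o=np.array([.534,-.070]);a=-1.745;ex=np.array([np.cos(a),np.sin(a)]);ey=np.array([-ex[1],ex[0]])
m=regions_of('side','flap')[0]['pixels']
v,u=np.where(m);P=np.array([world('side',x,y,d[y,x]) for x,y in zip(u,v)])
q=np.c_[(P[:,:2]-o)@ex,(P[:,:2]-o)@ey,P[:,2]];k=(abs(q[:,0])<.015)&(q[:,2]>.115)&(abs(q[:,1])<.066)
f=np.polyfit(q[k,2],q[k,0],1);print('flap angle',1.5708+np.arctan(f[0]),'x at hinge',np.polyval(f,.105),k.sum(),q[k,2].max())
```

```text
9.1 [0.52875014 0.21159697 0.17108208] [ 4.97812536e-04  7.89441876e-01  6.13824478e-01 -8.86376724e-04] 0.06978952729318223Traceback (most recent call last):
  File "<stdin>", line 9, in <module>
    raise TypeError("expected non-empty vector for x")
TypeError: expected non-empty vector for x
```

View pics/w4.png

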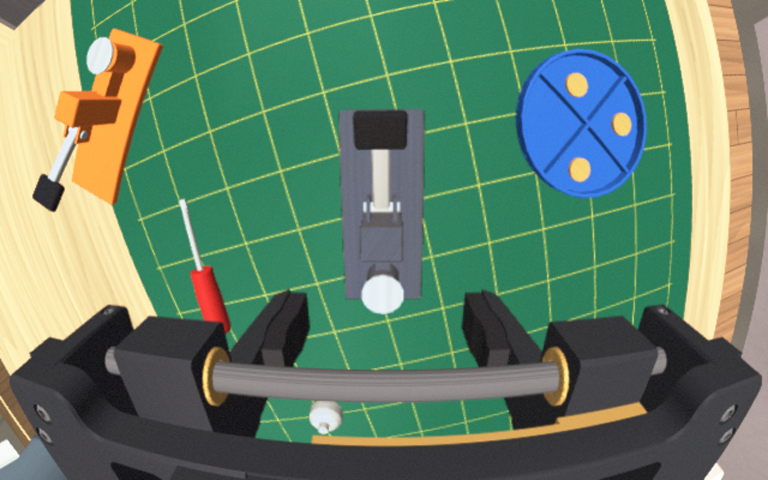

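The wrist view shows the block top at (381,243) between the fingers. Next: exact numbers, plus a flap check by geometry.

Run:
```python
from h import *
d=np.load('pics/w4.npz')['d']
for n,U,V,h in [('block',381,243,.074),('bTL',362,227,.074),('bBR',402,261,.074),('saddle',383,293,.05),('hpad',381,130,.082),('bk L',341,111,.01),('bk R',424,111,.01)]:
    U/=1.2;V/=1.2;print(n,np.round(plane('wrist',U,V,h),4),np.round(world('wrist',U,V,d[int(V),int(U)]),4))
for f in('s3','s4'):
  d=np.load(f'pics/{f}.npz')['d']
  o=np.array([.534,-.070]);a=-1.745;ex=np.array([np.cos(a),np.sin(a)]);ey=np.array([-ex[1],ex[0]])
  v,u=np.mgrid[180:215,315:365];P=np.array([world('side',x,y,d[y,x]) for x,y in zip(u.ravel(),v.ravel())])
  q=np.c_[(P[:,:2]-o)@ex,(P[:,:2]-o)@ey,P[:,2]];k=(abs(q[:,0])<.025)&(q[:,2]>.12)&(abs(q[:,1])<.066)&(abs(q[:,1])>.04)
  for _ in range(4):
    g=np.polyfit(q[k,2],q[k,0],1);r=q[:,0]-np.polyval(g,q[:,2]);k&=abs(r)<.006
  print(f,'flap',1.5708+np.arctan(g[0]),np.polyval(g,[.105,.185]),k.sum(),q[k,2].max(),v.ravel()[k].min())
```

```text
block [0.5261 0.2121 0.074 ] [0.5262 0.2121 0.0742]
bTL [0.5165 0.2264 0.074 ] [0.5164 0.2261 0.0731]
bBR [0.5371 0.1956 0.074 ] [0.5339 0.1708 0.01  ]
saddle [0.5149 0.1633 0.05  ] [0.5149 0.1633 0.0499]
hpad [0.5454 0.2864 0.082 ] [0.5454 0.2864 0.083 ]
bk L [0.5168 0.3092 0.01  ] [0.5168 0.3091 0.0105]
bk R [0.5821 0.2924 0.01  ] [0.5831 0.2925 0.0007]
s3 flap 1.4343024408039629 [ 0.0066437  -0.00434443] 91 0.18865624397778752 189Traceback (most recent call last):
  File "<stdin>", line 8, in <module>
  File "h.py", line 9, in world
    c=ci or camera_info(name);K=np.array(c['K']);R=np.array(c['R']);t=np.array(c['t'])
            ~~~~~~~~~~~^^^^^^
ValueError: time passes only in moves, steps and waits
```

>>> carry_out:
  motion:
    - [[-0.003, 0.001, -0.04], 0, 0.07]
    - [[0, 0, -0.04], 0, 0.07]
    - [[0, 0, -0.03], 0, 0.07]
    - [[0, 0, -0.02], 0, 0.07]
    - [[0, 0, 0], 0, 0.06]
    - [[0, 0, 0], 0, 0.02]
    - [[0, 0, 0], 0, 0.02]
    - [[0, 0, 0], 0, 0.02]
    - [[0, 0, 0], 0, 0.02]
  grip_force: 40

```text
t: 10.15
eef_pos: [0.5263, 0.2148, 0.0427]
tool_rot: [0.0, 0.789, 0.615, 0.001]
contact_force: [-0.1, -0.3, -0.5]
finger_gap: 0.0322
```

Run:
```python
from h import *
s=sense();print(s['t'],s['eef_pos'],s['tool_rot'],s['finger_gap'],s['contact_force'])
ci=camera_info('side')
save('s5','side')
for f in('s3','s4','s5'):
  d=np.load(f'pics/{f}.npz')['d']
  o=np.array([.534,-.070]);a=-1.745;ex=np.array([np.cos(a),np.sin(a)]);ey=np.array([-ex[1],ex[0]])
  v,u=np.mgrid[180:215,315:365];P=np.array([world('side',x,y,d[y,x],ci) for x,y in zip(u.ravel(),v.ravel())])
  q=np.c_[(P[:,:2]-o)@ex,(P[:,:2]-o)@ey,P[:,2]];k=(abs(q[:,0])<.025)&(q[:,2]>.12)&(abs(q[:,1])<.066)&(abs(q[:,1])>.04)
  for _ in range(4):
    g=np.polyfit(q[k,2],q[k,0],1);r=q[:,0]-np.polyval(g,q[:,2]);k&=abs(r)<.006
  print(f,'flap',1.5708+np.arctan(g[0]),np.polyval(g,[.105,.185]),k.sum(),q[k,2].max(),v.ravel()[k].min())
```

```text
10.15 [0.52625462 0.21482553 0.04269951] [2.76481612e-04 7.88894683e-01 6.14527863e-01 7.79983977e-04] 0.03219689304618462 [-0.12086998 -0.33537808 -0.54550449]
s3 flap 1.4343024408039629 [ 0.0066437  -0.00434443] 91 0.18865624397778752 189
s4 flap 1.5195204505296644 [0.00697991 0.00287394] 81 0.1914618996565348 190
s5 flap 1.52862077318235 [0.00619396 0.00281762] 81 0.19261657001354646 190
```

Flap now about 1.53 rad. Block gripped. I'll lift a little, carry to 80 mm short of the pad, and look.

>>> carry_out:
  motion:
    - [[0, 0, 0], 0, 0.02]
    - [[0, 0, 0.006], 0, 0.02]
    - [[0, 0, 0.006], 0, 0.02]
    - [[0.002, -0.015, 0], 0.015, 0.02]
    - [[0.003, -0.025, 0], 0.015, 0.02]
    - [[0.003, -0.025, 0], 0.015, 0.02]
    - [[0.003, -0.025, 0], 0.01, 0.02]
    - [[0.003, -0.02, 0], 0.01, 0.02]
    - [[0.002, -0.01, 0], 0, 0.02]
    - [[0, 0, 0], 0, 0.02]
    - [[0, 0, 0], 0, 0.02]
    - [[0, 0, 0], 0, 0.02]

```text
t: 11.4
eef_pos: [0.5413, 0.0967, 0.0538]
tool_rot: [-0.001, 0.768, 0.641, 0.0]
contact_force: [-0.6, 0.2, -7.1]
finger_gap: 0.0296
```

Run:
```python
from h import *
s=sense();print(s['t'],s['eef_pos'],s['tool_rot'],s['finger_gap'],s['contact_force'])
save('w6','wrist',None,1.2)
```

```text
11.4 [0.54126402 0.09673658 0.05384775] [-5.27689697e-04  7.67759037e-01  6.40738317e-01  4.37606969e-04] 0.02959639795562683 [-0.56846794  0.19761371 -7.07495947]
```

View pics/w6.png

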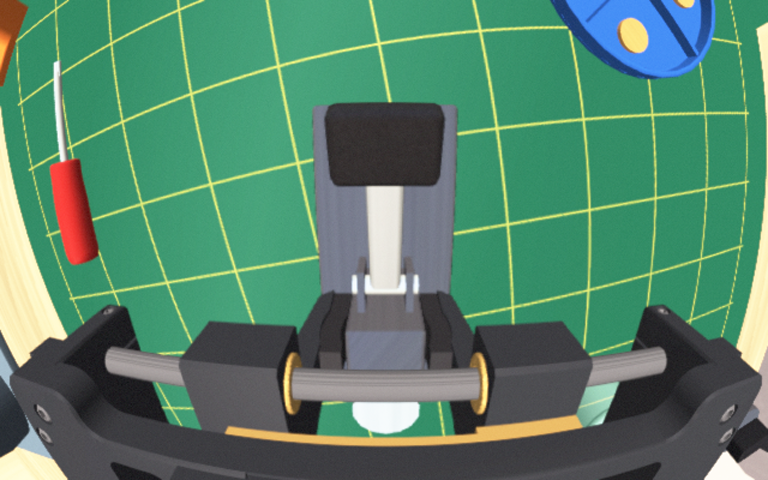

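The saddle peeks out at (385,412) and the tongue is hidden. I'll lower to about 3 mm clearance, slide in and set it down, then check from above.

>>> carry_out:
  motion:
    - [[0, 0, -0.004], 0, 0.02]
    - [[0, 0, -0.0035], 0, 0.02]
    - [[0.002, -0.015, 0], 0, 0.02]
    - [[0.002, -0.02, 0], 0, 0.02]
    - [[0.002, -0.02, 0], 0, 0.02]
    - [[0.002, -0.017, 0], 0, 0.02]
    - [[0.0015, -0.01, 0], 0, 0.02]
    - [[0, 0, 0], 0, 0.02]
    - [[0, 0, 0], 0, 0.02]

```text
t: 12.35
eef_pos: [0.5511, 0.0133, 0.0462]
tool_rot: [-0.0, 0.768, 0.64, 0.0]
contact_force: [-0.1, 0.6, -6.2]
finger_gap: 0.0297
```

>>> carry_out:
  motion:
    - [[0, 0, -0.002], 0, 0.02]
    - [[0, 0, -0.002], 0, 0.02]
    - [[0, 0, 0], 0, 0.02]
    - [[0, 0, 0], 0, 0.05]
    - [[0, 0, 0], 0, 0.065]
    - [[0, 0, 0.02], 0, 0.065]
    - [[0, 0, 0.04], 0, 0.065]
    - [[0, 0, 0.045], 0, 0.065]
    - [[0, 0, 0.045], 0, 0.065]
    - [[0, 0, 0.045], 0, 0.065]
    - [[0, 0, 0.04], 0, 0.065]
    - [[0, 0, 0], 0, 0.065]

```text
t: 13.55
eef_pos: [0.5546, 0.0135, 0.2833]
tool_rot: [0.004, 0.768, 0.64, 0.004]
contact_force: [-0.0, -0.2, 0.6]
finger_gap: 0.0653
```

>>> carry_out:
  motion:
    - [[0, 0, 0], 0, 0.065]
    - [[0, 0, 0], 0, 0.065]
    - [[0, 0, 0], 0, 0.065]

```text
t: 13.85
eef_pos: [0.5503, 0.0125, 0.2757]
tool_rot: [-0.001, 0.768, 0.64, -0.001]
contact_force: [-0.7, -0.3, -0.2]
finger_gap: 0.0652
```

Run:
```python
from h import *
s=sense();print(s['t'],s['eef_pos'],s['tool_rot'],s['finger_gap'],s['contact_force'])
save('w7','wrist',None,1.2)
```

```text
13.85 [0.5502849  0.01249429 0.27571023] [-0.00082534  0.7684075   0.63995952 -0.00101743] 0.06518640407728138 [-0.6555171  -0.27301026 -0.17990983]
```

View pics/w7.png

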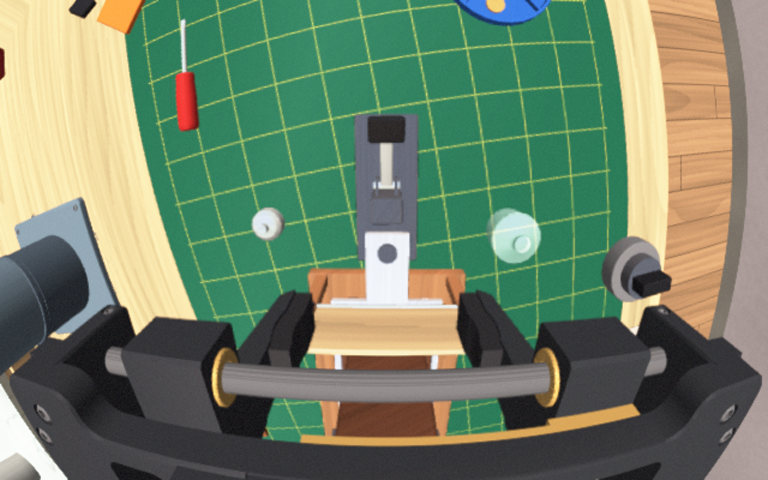

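Run:
```python
from h import *
d=np.load('pics/w7.npz')['d'];ci=camera_info('wrist');p=np.load('pics/w7.npz')['p']
Q={}
for n,U,V,h in [('bolt',388,253.5,.075),('blk',387,209,.074),('bTL',374,194.5,.074),('bBR',403,225,.074),('hpad',386,129.5,.083),('bkL',357,115,.01),('bkR',417,116,.01),('endL',366,233,.07),('endR',408,233,.07)]:
    U/=1.2;V/=1.2;Q[n]=plane('wrist',U,V,h,ci);print(n,np.round(Q[n],4),np.round(world('wrist',U,V,d[int(V),int(U)],ci),4))
a=-1.755;ex=np.array([np.cos(a),np.sin(a)]);ey=np.array([-ex[1],ex[0]])
b=Q['bolt'][:2]
for n,x in [('blk',-.05),('hpad',-.1286)]:
    w=Q[n][:2]-b;print(n,'err along',w@ex-x,'lat',w@ey)
for k,(i,j,x) in {'base':('bkL','bkR',-.145),'end':('endL','endR',-.02)}.items():
    w=(Q[i]+Q[j])[:2]/2-b;print(k,w@ex-x,w@ey,'yaw',np.arctan2(*(Q[j]-Q[i])[1::-1]))
crop=p[80:250,270:380,::-1];cv2.imwrite('pics/w7c.png',cv2.resize(crop,None,fx=3.5,fy=3.5,interpolation=3))
```

```text
bolt [ 0.5446 -0.0328  0.075 ] [ 0.5445 -0.0333  0.0737]
blk [0.5517 0.0116 0.074 ] [0.5517 0.0114 0.073 ]
bTL [0.5421 0.0278 0.074 ] [0.5406 0.0237 0.0518]
bBR [ 0.5641 -0.0069  0.074 ] [ 0.5639 -0.0246  0.0113]
hpad [0.5645 0.0864 0.083 ] [0.5645 0.0864 0.0826]
bkL [0.5362 0.1072 0.01  ] [0.5361 0.1072 0.0086]
bkR [0.6002 0.0943 0.01  ] [0.6002 0.0943 0.0098]
endL [ 0.5267 -0.0095  0.07  ] [ 0.5267 -0.0095  0.07  ]
endR [ 0.5676 -0.017   0.07  ] [ 0.5676 -0.0176  0.068 ]
blk err along 0.005014710373820619 lat -0.0011426416524348065
hpad err along 0.00771879879580005 lat -0.0022781261722114934
base 0.009376408342423703 -0.001253406988301304 yaw -0.19817990054101758
end 0.0002683924073494416 -0.001048606690449488 yaw -0.1813607848507112
```

View pics/w7c.png

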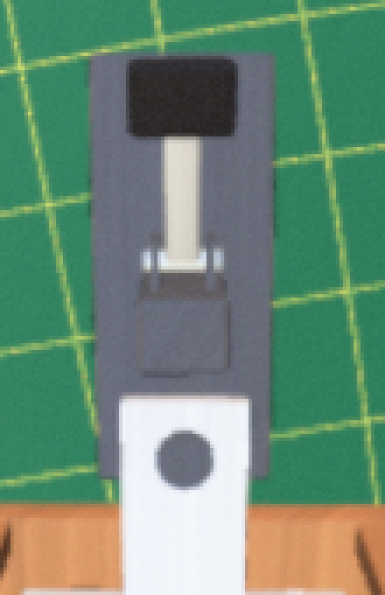

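The jack sits about 6–7 mm too far in (block and pad errors agree). I'll regrip and pull it back.

Run:
```python
from h import *
ci=camera_info('wrist');a=-1.76;ex=np.array([np.cos(a),np.sin(a)])
b=plane('wrist',270+184/3.5,80+459/3.5,.075,ci)
for n,U,V,h,x in [('frontL',102,477,.01,.025),('frontR',268,477,.01,.025),('blkback',185,298,.074,-.063),('blkfront',185,374,.074,-.037),('back',180,53,.01,-.145),('hpad',182,97,.083,-.1286)]:
    print(n,((plane('wrist',270+U/3.5,80+V/3.5,h,ci)-b)[:2]@ex-x).round(4))
```

```text
frontL 0.0067
frontR 0.0061
blkback 0.0075
blkfront 0.0073
back 0.0083
hpad 0.0076
```

>>> carry_out:
  motion:
    - [[0.001, 0.0, -0.045], 0, 0.065]
    - [[0, 0, -0.045], 0, 0.065]
    - [[0, 0, -0.045], 0, 0.065]
    - [[0, 0, -0.045], 0, 0.065]
    - [[0, 0, -0.03], 0, 0.065]
    - [[0, 0, -0.02], 0, 0.065]
    - [[0, 0, 0], 0, 0.05]
    - [[0, 0, 0], 0, 0.02]
    - [[0, 0, 0], 0, 0.02]
    - [[0, 0, 0], 0, 0.02]
    - [[0, 0, 0], 0, 0.02]

```text
t: 15.0
eef_pos: [0.5518, 0.0128, 0.0482]
tool_rot: [0.0, 0.768, 0.64, -0.0]
contact_force: [-5.1, 0.1, 6.8]
finger_gap: 0.0296
```

>>> carry_out:
  motion:
    - [[0, 0, 0.003], 0, 0.02]
    - [[0, 0, 0], 0, 0.02]
    - [[0.0006, 0.0035, 0], 0, 0.02]
    - [[0.0006, 0.0035, 0], 0, 0.02]
    - [[0, 0, 0], 0, 0.02]
    - [[0, 0, 0], 0, 0.02]

```text
t: 15.6
eef_pos: [0.5532, 0.02, 0.05]
tool_rot: [-0.0, 0.768, 0.64, -0.0]
contact_force: [-0.7, 1.0, -8.3]
finger_gap: 0.0295
```

>>> carry_out:
  motion:
    - [[0, 0, -0.002], 0, 0.02]
    - [[0, 0, -0.001], 0, 0.02]
    - [[0, 0, 0], 0, 0.03]
    - [[0, 0, 0], 0, 0.06]
    - [[0, 0, 0], 0, 0.065]
    - [[0, 0, 0.02], 0, 0.065]
    - [[0, 0, 0.04], 0, 0.065]
    - [[0, 0, 0.045], 0, 0.065]
    - [[0, 0, 0.045], 0, 0.065]
    - [[0, 0, 0.045], 0, 0.03]
    - [[0, 0, 0.035], 0, 0]
    - [[0, 0, 0], 0, 0]

```text
t: 16.8
eef_pos: [0.5565, 0.0205, 0.2827]
tool_rot: [0.003, 0.768, 0.64, 0.004]
contact_force: [0.9, 0.6, -0.1]
finger_gap: 0.0428
```

>>> carry_out:
  motion:
    - [[0, 0, 0], 0, 0]
    - [[0, 0, 0], 0, 0]
    - [[0, 0, 0], 0, 0]

```text
t: 17.1
eef_pos: [0.5525, 0.0196, 0.2758]
tool_rot: [-0.001, 0.768, 0.64, -0.001]
contact_force: [0.7, -0.1, -0.3]
finger_gap: 0.0193
```

Run:
```python
from h import *
s=sense();print(s['t'],s['eef_pos'],s['tool_rot'],s['finger_gap'],s['contact_force'])
p,d=save('w8','wrist',None,1.2)
crop=p[70:270,270:390,::-1];cv2.imwrite('pics/w8c.png',cv2.resize(crop,None,fx=3,fy=3,interpolation=3))
```

```text
17.1 [0.55254451 0.0195516  0.27580961] [-0.00077863  0.7683725   0.64000173 -0.00093801] 0.019294546666153194 [ 0.71196455 -0.10569789 -0.32624606]
```

View pics/w8c.png

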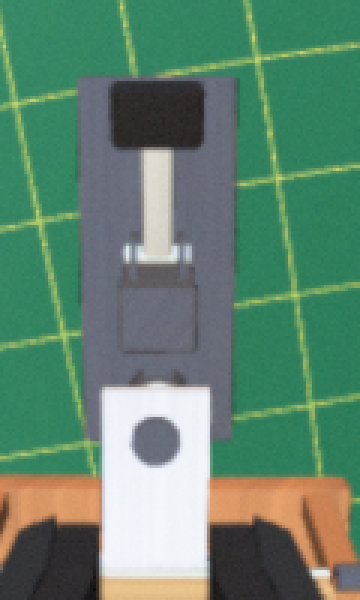

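The crop shows the bolt at (156,441), the jack's front edge at row 438, the block at rows 286–352 and the handle pad at (157,114). The jack stands square behind the tongue.

Run:
```python
from h import *
ci=camera_info('wrist');a=-1.758;ex=np.array([np.cos(a),np.sin(a)]);ey=np.array([-ex[1],ex[0]])
f=lambda U,V,h:plane('wrist',270+U/3,70+V/3,h,ci)
b=f(156,441,.075);print('bolt',b)
for n,U,V,h,x in [('frontL',87,438,.01,.025),('frontR',231,438,.01,.025),('blkback',158,286,.074,-.063),('blkfront',158,352,.074,-.037),('back',157,78,.01,-.145),('hpad',157,114,.083,-.1286)]:
    q=f(U,V,h);w=(q-b)[:2];print(n,q.round(4),(w@ex-x).round(4),(w@ey).round(4))
```

```text
bolt [ 0.54399062 -0.03277594  0.075     ]
frontL [ 0.5076 -0.05    0.01  ] -0.0013 -0.0326
frontR [ 0.5748 -0.0623  0.01  ] -0.0017 0.0358
blkback [0.556  0.0288 0.074 ] 0.0003 0.0004
blkfront [0.5513 0.0031 0.074 ] 0.0004 0.0006
back [0.5703 0.1078 0.01  ] 0.002 -0.0003
hpad [0.5675 0.0932 0.083 ] 0.0004 -0.0004
```

Saddle is within 2 mm of the pad. Now over to the handle pad, fingers closed.

>>> carry_out:
  motion:
    - [[0.008, 0.038, 0], 0, 0]
    - [[0.0075, 0.038, -0.01], 0, 0]
    - [[0, 0, -0.045], 0, 0]
    - [[0, 0, -0.045], 0, 0]
    - [[0, 0, -0.045], 0, 0]
    - [[0, 0, -0.025], 0, 0]
    - [[0, 0, 0], 0, 0]
    - [[0, 0, 0], 0, 0]
    - [[0, 0, 0], 0, 0]

```text
t: 18.05
eef_pos: [0.57, 0.0962, 0.1089]
tool_rot: [0.001, 0.768, 0.64, 0.001]
contact_force: [0.5, 0.4, 0.2]
finger_gap: 0.0004
```

>>> carry_out:
  motion:
    - [[0, 0, -0.008], 0, 0]
    - [[0, 0, -0.008], 0, 0]
    - [[0, 0, -0.008], 0, 0]
    - [[0, 0, -0.008], 0, 0]
    - [[0, 0, -0.008], 0, 0]
    - [[0, 0, -0.008], 0, 0]
    - [[0, 0, -0.004], 0, 0]
    - [[0, 0, -0.004], 0, 0]
    - [[0, 0, 0], 0, 0]
    - [[0, 0, 0], 0, 0]

```text
t: 19.05
eef_pos: [0.5702, 0.0989, 0.0528]
tool_rot: [-0.0, 0.768, 0.641, 0.003]
contact_force: [-0.6, 5.0, 15.0]
finger_gap: 0.0001
```

>>> carry_out:
  motion:
    - [[0, 0, -0.004], 0, 0]
    - [[0, 0, -0.004], 0, 0]
    - [[0, 0, 0], 0, 0]
    - [[0, 0, 0], 0, 0]

```text
t: 19.45
eef_pos: [0.5706, 0.099, 0.0504]
tool_rot: [0.002, 0.768, 0.641, 0.002]
contact_force: [-20.2, -1.0, 71.7]
finger_gap: 0.0003
```

Run:
```python
from h import *
s=sense();print(s['t'],s['eef_pos'],s['contact_force'])
X=np.load('pics/X.npy');ci=camera_info('side')
p,d=save('s9','side');d0=np.load('pics/s5.npz')['d'];p0=np.load('pics/s5.npz')['p']
# clock top height change at several pixels
for u,v in [(340,195),(340,200),(340,210),(340,220),(345,200)]:
    print(u,v,world('side',u,v,d0[v,u],ci).round(4),world('side',u,v,d[v,u],ci).round(4))
```

```text
19.45 [0.57061812 0.09903769 0.05042474] [-20.21851592  -0.98843616  71.71941498]
340 195 [ 0.5039 -0.2111  0.33  ] [ 0.5022 -0.2187  0.3392]
340 200 [ 0.5    -0.2322  0.3318] [ 0.4987 -0.2385  0.3396]
340 210 [ 0.4954 -0.2593  0.3179] [ 0.4937 -0.2673  0.3282]
340 220 [ 0.4917 -0.2823  0.2988] [ 0.49   -0.2901  0.3096]
345 200 [ 0.5146 -0.2359  0.3335] [ 0.5138 -0.2392  0.3376]
```

The handle is at its stop and the clock has visibly risen. Now I'll let the handle come all the way up.

>>> carry_out:
  motion:
    - [[0, 0, 0.008], 0, 0]
    - [[0, 0, 0.01], 0, 0]
    - [[0, 0, 0.01], 0, 0]
    - [[0, 0, 0.012], 0, 0]
    - [[0, 0, 0.012], 0, 0]
    - [[0, 0, 0.012], 0, 0]
    - [[0, 0, 0], 0, 0]
    - [[0, 0, 0], 0, 0]
    - [[0, 0, 0], 0, 0]
    - [[0, 0, 0], 0, 0]

```text
t: 20.5
eef_pos: [0.5683, 0.0956, 0.1066]
tool_rot: [-0.0, 0.768, 0.64, -0.0]
contact_force: [1.1, 0.9, -0.4]
finger_gap: 0.0004
```

Run:
```python
from h import *
s=sense();print(s['t'],s['eef_pos'],s['contact_force'])
ci=camera_info('wrist')
p,d=save('w10','wrist')
r=regions_of('wrist','handle_pad')
for q in r[:2]:
    u,v=q['pixel'];print(q['conf'],q['pixel'],q['pixels'].sum(),world('wrist',u,v,d[int(v),int(u)],ci))
    m=cv2.erode(q['pixels'].astype(np.uint8),np.ones((3,3)))>0;vs,us=np.where(m)
    P=np.array([world('wrist',a,b,d[b,a],ci) for a,b in zip(us,vs)]);print(np.median(P,0),np.percentile(P,[5,95],axis=0))
```

```text
20.5 [0.5683338  0.09560889 0.10661622] [ 1.10764307  0.94968215 -0.42908988]
0.94 [314.8, 235.7] 1269 [0.56585775 0.10078074 0.08665865]
[0.56803917 0.10157835 0.08440708] [[0.55366863 0.09409509 0.08111379]
 [0.58223413 0.10687033 0.08629605]]
```

>>> carry_out:
  motion:
    - [[0, 0, -0.008], 0, 0]
    - [[0, 0, -0.008], 0, 0]
    - [[0, 0, -0.008], 0, 0]
    - [[0, 0, -0.008], 0, 0]
    - [[0, 0, -0.008], 0, 0]
    - [[0, 0, -0.008], 0, 0]
    - [[0, 0, -0.004], 0, 0]
    - [[0, 0, -0.004], 0, 0]
    - [[0, 0, -0.002], 0, 0]
    - [[0, 0, 0], 0, 0]
    - [[0, 0, 0], 0, 0]
    - [[0, 0, 0], 0, 0]

```text
t: 21.8
eef_pos: [0.5701, 0.099, 0.0522]
tool_rot: [0.0, 0.768, 0.641, 0.002]
contact_force: [-6.2, 2.8, 29.6]
finger_gap: 0.0006
```

Run:
```python
from h import *
s=sense();print(s['t'],s['eef_pos'],s['contact_force'],s['tool_rot'])
ci=camera_info('side')
p,d=save('s11','side');d0=np.load('pics/s5.npz')['d'];d9=np.load('pics/s9.npz')['d']
for u,v in [(340,195),(340,200),(340,210),(340,220)]:
    print([world('side',u,v,D[v,u],ci).round(4)[2] for D in (d0,d9,d)])
o=np.array([.534,-.070]);a=-1.745;ex=np.array([np.cos(a),np.sin(a)]);ey=np.array([-ex[1],ex[0]])
v,u=np.mgrid[180:215,315:365];P=np.array([world('side',x,y,d[y,x],ci) for x,y in zip(u.ravel(),v.ravel())])
q=np.c_[(P[:,:2]-o)@ex,(P[:,:2]-o)@ey,P[:,2]];k=(abs(q[:,0])<.025)&(q[:,2]>.12)&(abs(q[:,1])<.066)&(abs(q[:,1])>.04)
for _ in range(4):
    g=np.polyfit(q[k,2],q[k,0],1);r=q[:,0]-np.polyval(g,q[:,2]);k&=abs(r)<.006
print('flap',1.5708+np.arctan(g[0]),k.sum())
ci=camera_info('wrist');p,d=save('w11','wrist')
for q in regions_of('wrist','jack')[:2]:
    vs,us=np.where(q['pixels']);P=np.array([world('wrist',a,b,d[b,a],ci) for a,b in zip(us,vs)])
    print(q['conf'],q['pixel'],len(P),np.percentile(P,[1,50,99],axis=0))
s=sense();print(s['t'],s['eef_pos'],s['contact_force'],s['joint_vel'])
```

```text
21.8 [0.57012669 0.09895476 0.05215451] [-6.15785652  2.83617379 29.56908037] [1.11582908e-04 7.67846999e-01 6.40629184e-01 2.28525924e-03]
[np.float64(0.33), np.float64(0.3392), np.float64(0.3395)]
[np.float64(0.3318), np.float64(0.3396), np.float64(0.3409)]
[np.float64(0.3179), np.float64(0.3282), np.float64(0.3281)]
[np.float64(0.2988), np.float64(0.3096), np.float64(0.3092)]
flap 1.5003027832117724 82
0.89 [316.1, 233.7] 5626 [[0.53111755 0.02608055 0.00292985]
 [0.56379261 0.09908639 0.01014344]
 [0.60084635 0.11465112 0.0611747 ]]
21.95 [0.57010888 0.09893927 0.05213436] [-5.99857252  3.01973552 29.55695567] [-0.00110642  0.00108807 -0.00020689  0.00084673  0.00072232  0.00053284
 -0.00012698]
```

```bash
python3 -c "
from station import *
print(hand_in())"
```

```text
the job is handed in; nothing more can be done
None
```

I handed the job in at about 22 s of the 72 s allowed, with the arm still holding the jack's handle down. `hand_in()` gives no verdict, so what follows rests on my own last checks.

- **Flap:** I folded it up in two pushes, because the first left it near 1.44 rad. The last side view gave about 1.50 rad, down from 1.53 just before the jack was placed. That shift is probably measurement noise, and both values are inside 1.40–1.74.
- **Jack:** I set the dark steel jack under the tongue and let go. It sat about 7 mm too far in, so I regripped it and pulled it back. The close-up then put the saddle within about 2 mm of the lift pad. I did not re-measure that after pressing, but the handle pad and base rear edge showed no noticeable shift.
- **First stroke:** the handle went fully down and the clock top rose about 9 mm. The tool pressed harder than intended at the stop, about 72 N down and 20 N sideways, still under the 120 N wrist limit.
- **Handle return:** the pad measured 84 mm high, so it was fully up.
- **Second stroke:** the handle is held at its stop (fingertip at z = 52 mm) with a steady force of about 30 N. The clock is raised the same 9 mm or so, and the arm is still.

The bystanders' positions were not measured again at the end; I planned the moves to stay clear of them.

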